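# Park the index plunger and shift the slide to its far end

## Robot

A 6-joint arm with a two-finger parallel gripper is mounted at the origin on a cart in front of the work surface, level with it; the furniture and walls round the work are solid. World frame = base frame: x ahead of the robot, y to its left, z up, the work surface at z = 0. Lengths are in m, angles in rad, forces in N, time in s.
With the tool pointing down it reaches from about 0.375 to 0.975 m from the base axis. Payload 3.8 kg.
Tool frame: the origin (TCP) lies midway between the tips of the shut fingers; the grasp point (between the pads) lies 19 mm behind it; z points along the fingers, y is the direction in which the jaws open and shut (so a half turn about z gives the same grasp; the last joint's range is limited). The gripper opens to 85 mm and grips with 20 to 120 N. Pads are 22 mm wide; open, the fingers measure 114 mm over their backs; the gripper's body (76 mm by 85 mm) begins 54 mm behind the grasp point. The pads swing forward as they close: fully open they stand 13 mm farther back than shut.
Start: joints at [1.217, 0.264, 1.604, -0, 1.274, -0.037], TCP at [0.21, 0.641, 0.231] pointing down, gripper open.
Joint ranges: [-2.63, 2.63], [-0.94, 2.18], [0.31, 2.57], [-1.31, 4.45], [0, 2.66], [-2.55, 2.55]. Speed limits (rad/s): [2.57, 2.57, 3.14, 3.14, 3.14, 3.14].

## Interface

Orientations are given as a rotation vector (axis times angle).
In Python, from workcell import bot gives the robot as it stands. The module is installed in compiled form; this text tells all that it offers.
- The arm moves only by the tool move_arm, never from a script. Its argument "steps" is a list of rows, each a list of 5 numbers: the shift along the tool's x, y, z in mm, then the turn about the tool's z in degrees, then the opening in per cent of the stroke, from 0 (shut) to 100 (fully open). In form: [[tx, ty, tz, turn, claw], ...]. A call has 1 to 20 rows; each row is the pose to reach, as a shift and turn from the pose commanded when the call began, along the tool's axes at that moment; what a row does not reach only later rows make up. A row lasts 1/10 s, in which the tool goes at most 50 mm and 8.59 degrees, less where a joint would pass 70% of its speed; a pose out of reach is approached as far as the arm can. A call with a gripper value outside its range is refused whole. The fingers move at their own pace and stop on an object; "newtons" is the grip in N (left out, the last holds). Time passes only in rows, so rows that repeat a pose let the fingers close. It gives the time, the measured TCP pose, the force and the opening at its end, in the units of the state.
- bot.read_state(): the state, without advancing time (a new reading comes with each control period).
- bot.read_camera(name): name is "scene" or "top" or "wrist"; returns a dict with "pixels" (384x512x3 uint8, red, green, blue), "depth" (384x512 float32, m along the optical axis (not along the pixel's ray), 0 where there is no reading), "fovy" (degrees; the focal length in pixels is half the picture's height over the tangent of half this angle, whatever the lens; pixels are square), "cx", "cy" (the principal point, pixels), "k1" (the pictures are not rectified: a ray, as slopes to the right and down, at radius r is drawn at 1 + k1 r^2 times it, then the intrinsics apply), "xyz" and "attitude" of the camera in the world. Camera axes: x right, y up, looking along -z (the intrinsics and any distortion apply to the point x, -y, -z); pixel columns grow to the right and rows downward; lengths in m; the calibration is good to about 2 mm. A picture is of the moment at which its call begins.
- bot.finish_job(): hands the job in, once; it reports no verdict.
The state is a dict: "time": time; "q": joint angles; "joint_vel": joint speeds; "joint_torque": joint torques, N m; "tool_pos": TCP position; "tcp_rot": TCP orientation; "wrist_force": force on the tool from outside, world axes, zero at the start; "torque": the same for the moment, N m; "width": opening from 0.0 (shut) to 1.0 (fully open).
Only numpy, scipy, OpenCV 4.12 (cv2) and the standard library are available. Lean on these libraries where they do the work, as an engineer would, in place of code of your own. Each camera call takes 0.05 s, during which the arm holds its last target.

## Task

Free the small slide fixture on the bench: pull the carriage's black bar knob straight out along its slanted axis, twist it about 70 degrees either way so that its cross pin lies in the rest notch, and let go so that it stays out by itself. Then move the freed carriage by its upright post all the way along the rods to the end stop on the robot's right, leaving the knob parked and the tools round about undisturbed.

Things in the scene. Friction and masses are not known exactly. Their poses are not given: they have to be found in the camera images.
- slide_fixture: Fixed aluminium slide fixture, bed 103 x 240 x 12 mm. Origin: under its middle, at bench height; x to its rear (away from the robot), y left along the guide rods, z up. Dark end blocks 34.5 mm high, inner faces at y = +-100 mm. On the rods a wedge-shaped carriage, 84 mm long (y), x = -38..34 mm, top sloping 30 degrees to the front (33 mm high) from the rear (75 mm).
- knob (a point): Middle of the plunger's black bar knob on the carriage: bar 66 mm long, 18 thick, 22 tall; seated, 12 mm of free space below it, then a 35 mm wide steel collar. z axis: pull axis, outward, leaning 30 degrees from vertical to the fixture's front (-x). y axis: along the bar, which lies level along the rods at the start. Moves and turns with the knob.
- post (a point): Point on the upright steel post (15 mm diameter) at the rear of the carriage, 49 mm behind the fixture's middle, in the middle of the carriage's length. Post top 110 mm above the bench, this point 92 mm; free from 45 mm up.
- plunger (a joint): How far the knob is pulled out, m. 0: seated, tip in its hole, carriage locked. A spring draws it in (6 N at 0, about 10 N at 15 mm). The cross pin clears the collar's high lands from 12 mm; hard stop at 22 mm. Resting in a notch it reads about 9 mm. The carriage moves only above about 6 mm.
- knob_turn (a joint): Turn of the knob about its pull axis, rad, counter-clockwise positive seen from outside. About 0 in the deep slot, where it cannot turn until pulled 12 mm. Rest notches on both sides, from about 1.12 to the stop at 1.36 (and -1.12 to -1.36): aim for 1.24. Let go between, the pin sits on a land, not secured.
- carriage (a joint): Travel of the carriage along the rods, m: 0 at the left end (locked), 0.116 at the right end stop. Drag about 2 N; it stays where it is left.
- ring_clamp: Loose wooden ring clamp, 30 x 150 x 31 mm, behind the fixture; leave alone.
- chasing_hammer: Loose small hammer, 66 x 184 x 27 mm, to the left; leave alone.
- findings_tin: Loose round white tin, 76 x 70 x 29 mm, front left; leave alone.

How it is judged:
By the outcome, as a careful person would: the job done as asked, in the order asked, and still so for the second after the job is handed in, with the robot touching nothing.
It also fails if it takes over 51 s, if anything falls off the work surface, if the arm or the gripper's body presses on something with over 40 N, if the wrist force passes 120 N, or if a joint passes its speed limit or range.

## Working session

There is one attempt and no reset: what is moved stays moved. The work goes in short steps, Python scripts to look and compute and a tool call to move; the robot and the scene stay as the last step left them, time stands still between calls to the robot, and variables do not carry over. Pictures are saved under pics/ and viewed, and the job is handed in when it is done.

Besides the shell and the picture viewer there is one more tool, called after "Request:" by a JSON object that holds its "fn" and its "kwargs". move_arm: Moves the arm, as the interface text tells. Its arguments: {"type":"object","properties":{"steps":{"type":"array","items":{"type":"array","items":{"type":"number"}}},"newtons":{"type":"number"}},"required":["steps"]}

```bash
mkdir -p pics; cat > h.py <<'E'
import numpy as np,cv2
from workcell import bot
from scipy.spatial.transform import Rotation as R
def shot(n,tag):
    c=bot.read_camera(n); cv2.imwrite(f'pics/{tag}.png',c['pixels'][:,:,::-1]); np.savez(f'{tag}.npz',**c); return c
def RM(c):
    a=np.array(c['attitude'],float)
    if a.shape==(3,3): return a
    if a.size==3: return R.from_rotvec(a).as_matrix()
    raise Exception(a)
def ray(c,u,v):
    f=192/np.tan(np.radians(float(c['fovy']))/2)
    x=(u-float(c['cx']))/f; y=(v-float(c['cy']))/f
    k=float(c['k1']); X,Y=x,y
    for _ in range(30):
        s=1+k*(X*X+Y*Y); X,Y=x/s,y/s
    return np.array([X,-Y,-1.])
def pt(c,u,v,d): return np.array(c['xyz'])+RM(c)@(ray(c,u,v)*d)
def plane(c,u,v,z):
    d=RM(c)@ray(c,u,v); o=np.array(c['xyz']); return o+d*(z-o[2])/d[2]
def cloud(c):
    d=c['depth']; out=np.zeros(d.shape+(3,))
    f=192/np.tan(np.radians(float(c['fovy']))/2)
    v,u=np.mgrid[0:384,0:512]; x=(u-float(c['cx']))/f; y=(v-float(c['cy']))/f
    X,Y=x,y
    for _ in range(30):
        s=1+float(c['k1'])*(X*X+Y*Y); X,Y=x/s,y/s
    P=np.stack([X*d,-Y*d,-d],-1)@RM(c).T+np.array(c['xyz']); P[d<=0]=np.nan; return P
E
python3 - <<'E'
from h import *
for n in ['scene','top','wrist']:
    c=shot(n,n+'0'); print(n,{k:c[k] for k in c if k not in('pixels','depth')})
print(bot.read_state())
E
```

```text
scene {'fovy': 45.451629940665285, 'cx': 250.24533472906995, 'cy': 189.5811893908038, 'k1': -0.11918159189002311, 'xyz': array([-0.22289434, -0.56683191,  0.6839621 ]), 'attitude': array([ 0.98492836, -0.43022497, -0.74971439])}
top {'fovy': 50.90429167477746, 'cx': 245.39345680951595, 'cy': 189.339811171989, 'k1': 0.010679585368356375, 'xyz': array([0.44291046, 0.099405  , 0.92851297]), 'attitude': array([ 0.04473548, -0.08537849, -1.57267357])}
wrist {'fovy': 61.14309694811011, 'cx': 248.35043715503937, 'cy': 200.28258236662805, 'k1': -0.0854920116720873, 'xyz': array([0.1322422 , 0.66643335, 0.37151387]), 'attitude': array([-0.28104028, -0.20081694,  1.24293019])}
{'time': 0.15, 'q': array([ 1.21709439e+00,  2.64619867e-01,  1.60506651e+00, -1.67129310e-05,
        1.27367359e+00, -3.69144056e-02]), 'joint_vel': array([-0.00111648, -0.00115018, -0.00619699, -0.00063982, -0.0009603 ,
       -0.00031444]), 'joint_torque': array([ 7.08751904e-04, -5.15904951e+01, -3.67964029e+01,  1.60021009e-04,
        7.97566026e-03,  6.17487467e-05]), 'tool_pos': array([0.210095  , 0.64088118, 0.23021786]), 'tcp_rot': array([-4.95471162e-01, -3.10194275e+00,  2.72790402e-03]), 'wrist_force': array([ 0.61692683,  0.53333835, -0.24376235]), 'torque': array([-0.00274126,  0.0369618 ,  0.02118903]), 'width': 1.0023811905170992}
```

View pics/scene0.png

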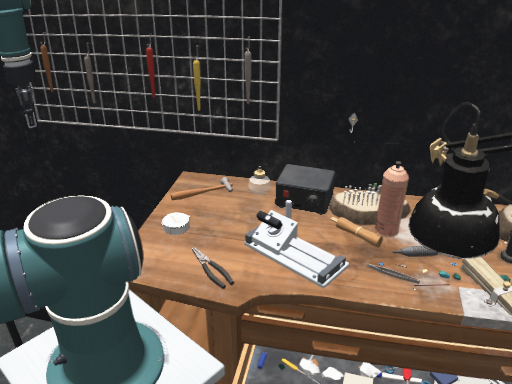

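View pics/top0.png

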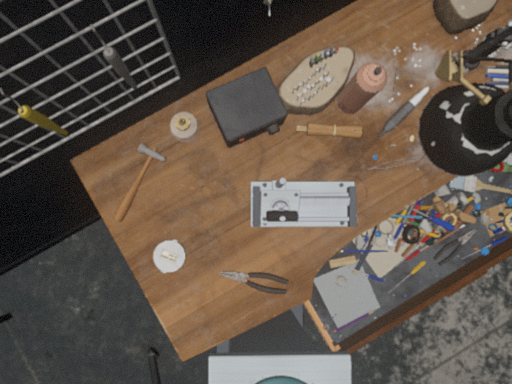

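View pics/wrist0.png

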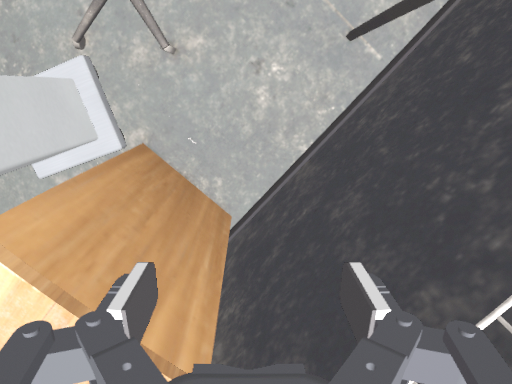

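```bash
python3 - <<'E'
from h import *
c=dict(np.load('top0.npz')); s=dict(np.load('scene0.npz'))
im=c['pixels'][165:240,235:370,::-1]; cv2.imwrite('pics/topz.png',cv2.resize(im,None,fx=5.5,fy=5.5,interpolation=cv2.INTER_CUBIC))
im=s['pixels'][190:290,235:355,::-1]; cv2.imwrite('pics/scz.png',cv2.resize(im,None,fx=5.5,fy=5.5,interpolation=cv2.INTER_CUBIC))
P=cloud(c)
for v in range(174,234,3): print(v,' '.join('%4.0f'%(1000*P[v,u,2]) for u in range(244,364,4)))
print(P[204,304],P[184,281],P[216,282])
E
```

```text
174    1    0    0   -3    2   -0   -1    0   -5   -2   -4    1   -2   -2    0   -1   -2   -2   -1   -4   -1   -2   -3   -2    1    0   -2    1   -3    1
177   -2   -1   -2   -1   -0   -2   -0    0   -4    3    0   -4    0    2   -2   -3   -1    0    1   -1   -3   -2    1   -1    2   -4    2   -1   -2   -0
180   -1   -0   -0    3   -1   -2   -2    0   -5  109  113   -0   -0   -1   -3    3   -1   -2   -0   -0   -2    1    2    3    1    1    2   -4   -2   -4
183   -2   -1   10   14   13   12   14   35   51  108  111   10   11   10   12   12   14   13   13   13   11   11    9   10   12   11   12   12   -1   -2
186    2   -1   10   13   11   16   11   35   42   71   39   10    9   12   10   11   10   10   12   12   12   13    9   11   14   10   12   11  nan   -1
189   -0    1    9   32   11   11    9   39   36   37   37  nan   12   12   14   13   12    9   14   11    9   11   11   13   11   13   27   35   -3   -4
192   -0   -1   22   35   41   75   73   70   73   73   75   75   74   72    9   10    9   14   11   13   10   12   12   14   12   10   30   36    2   -1
195   -1   -1   27   3
[... 1387 characters left out ...]
   34   34   35   32   34   32   35   32   33   32   12   12   11   10   12    9   12   10   15    9   14   11   19   34   33   -0
225   -1   -4   12   36   13   11   10   10   12   10   12   13   10   11    8   12   11   12   12   12   11   11   11    9   13   13   19   34   34   -2
228   -2   -2    1    0   -2    1    1   -1   -1   -2   -3    2   -0   -0   -3   -1   -1    2    1   -1   -3    1   -1   -2   -3   -1   -0    0   -3    1
231    2   -5    0   -1   -2    0   -4   -1    2   -0   -2   -1    1   -4    0   -2    0    0   -0    0   -2    0    1    1   -2  nan   -3    1   -4   -6
[ 0.48425338 -0.05479071  0.03126672] [0.52205177 0.00475859 0.10569572] [0.45647598 0.00327794 0.10413192]
```

View pics/topz.png

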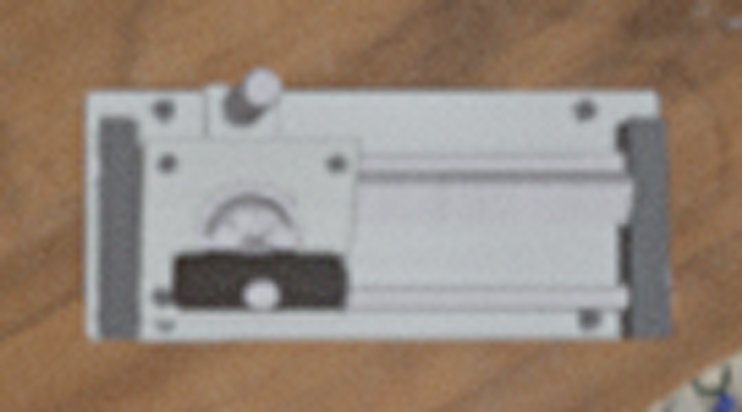

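View pics/scz.png

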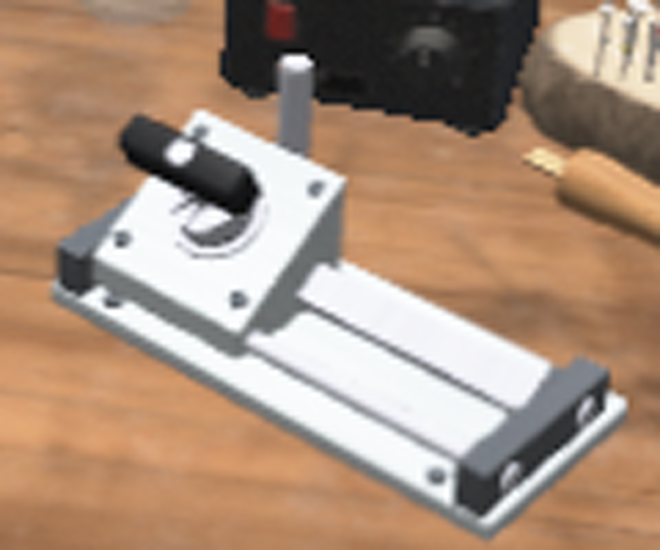

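```bash
python3 - <<'E'
from h import *
c=dict(np.load('top0.npz')); P=cloud(c)
z=lambda a,b:(235+a/5.5-.4,165+b/5.5-.4)
C=[plane(c,*z(*p),0.012)[:2] for p in [(87,92),(655,92),(662,338),(87,338)]]
C=np.array(C); print(C*1000, C.mean(0)); e=C[0]-C[1]+C[3]-C[2]; print('len',np.linalg.norm(C[0]-C[1]),np.linalg.norm(C[3]-C[2]),np.linalg.norm(C[0]-C[3]),np.linalg.norm(C[1]-C[2]))
yaw=np.arctan2(-e[0],e[1]); print('yaw',np.degrees(yaw))
print('knob white spot', pt(c,*z(260,293),1), plane(c,*z(260,293),0.103)*1000)
W=P.reshape(-1,3); 
m=(P[...,2]>.09)&(P[...,2]<.13); m[:,:255]=0;m[:,330:]=0; k=m.copy(); k[:205]=0;k[235:]=0
q=P[k]; print('knob',len(q),np.percentile(q,[1,5,50,95,99],axis=0)*1000)
k=m.copy(); k[:170]=0;k[192:]=0;k[:193]; k[192:]=0
q=P[k]; print('post',len(q),np.percentile(q,[2,50,98],axis=0)*1000, q.mean(0))
# dark mask bar at
g=c['pixels'].max(2); d=(g<90)&k*0+ (g<90); d[:205]=0;d[226:]=0;d[:,:264]=0;d[:,302:]=0
v,u=np.nonzero(d); print('dark',u.min(),u.max(),v.min(),v.max(),u.mean(),v.mean()); 
for p in [(u.min()-.5,216),(u.max()+.5,216),(282,v.min()-.5),(282,v.max()+.5)]: print(p,plane(c,*p,.1)*1000)
q=P[d]; print(np.nanpercentile(q,[2,10,50,90,98],axis=0)*1000)
s=dict(np.load('scene0.npz')); zs=lambda a,b:(235+a/5.5-.4,190+b/5.5-.4)
def tri(p1,p2):
    A=[];
    d1=RM(c)@ray(c,*p1); d2=RM(s)@ray(s,*p2); o1=np.array(c['xyz']);o2=np.array(s['xyz'])
    t=np.linalg.lstsq(np.stack([d1,-d2],1),o2-o1,rcond=None)[0]
    return (o1+d1*t[0]+o2+d2*t[1])*500, np.linalg.norm(o1+d1*t[0]-o2-d2*t[1])*1000
print('spot',tri(z(261,294),zs(180,153)),'posttop',tri(z(262,88),zs(296,64)))
E
```

```text
[[ 537.30756533   63.96801682]
 [ 536.96814828 -173.54778334]
 [ 434.59003678 -173.74084445]
 [ 435.53061702   64.483073  ]] [ 0.48609909 -0.05470938]
len 0.23751604267367987 0.238225774292155 0.10177825155042755 0.10237829352931034
yaw -0.15415628063002368
knob white spot [ 0.45473149 -0.01680252 -0.07125328] [452.67115731   3.45175209 103.        ]
knob 337 [[446.23531351 -29.23307217  90.32742557]
 [446.34167092 -26.03612097  91.63417588]
 [456.46982792   2.88453217  99.03962475]
 [467.01902602  31.8469003  103.23911358]
 [467.10776442  35.19592414 104.24109746]]
post 48 [[521.34239874  -3.39756334  91.15010413]
 [527.77792608   3.04300917 108.5964019 ]
 [533.81290295   9.26810542 112.7651294 ]] [0.52740919 0.00305095 0.10655621]
dark 266 297 211 220 281.515503875969 215.3953488372093
(np.float64(265.5), 216) [456.66237702  36.75257446 100.        ]
(np.float64(297.5), 216) [456.43432355 -29.1602211  100.        ]
(282, np.float64(210.5)) [467.83408336   2.66444185 100.        ]
(282, np.float64(220.5)) [447.32602646   2.90388762 100.        ]
[[[[ 6.63149355e+02  3.30683091e+02  
[... 9141 characters left out ...]
2 -9.95457295e-01]]

  [[ 6.63149355e+02  3.30683091e+02  5.38774377e+02]
   [ 6.63009108e+02  3.29555721e+02  5.39051502e+02]
   [ 6.63197501e+02  3.28771736e+02  5.38747069e+02]
   ...
   [ 9.81563616e+02 -5.68818766e+02 -2.13831589e+00]
   [ 9.80378589e+02 -5.69787207e+02 -7.35199345e-02]
   [ 9.80922219e+02 -5.72905113e+02 -9.95457295e-01]]

  [[ 6.63149355e+02  3.30683091e+02  5.38774377e+02]
   [ 6.63009108e+02  3.29555721e+02  5.39051502e+02]
   [ 6.63197501e+02  3.28771736e+02  5.38747069e+02]
   ...
   [ 9.81563616e+02 -5.68818766e+02 -2.13831589e+00]
   [ 9.80378589e+02 -5.69787207e+02 -7.35199345e-02]
   [ 9.80922219e+02 -5.72905113e+02 -9.95457295e-01]]]]
spot (array([452.44468859,   2.56601653,  99.54050971]), np.float64(0.310019624089028)) posttop (array([529.01965189,   2.19809118, 108.75097906]), np.float64(0.7900698439553071))
  return fnb._ureduce(a,
```

```bash
python3 - <<'E'
from h import *
c=dict(np.load('top0.npz')); s=dict(np.load('scene0.npz'))
z=lambda a,b:(235+a/5.5-.4,165+b/5.5-.4);zs=lambda a,b:(235+a/5.5-.4,190+b/5.5-.4)
print('carr rear edge',plane(c,*z(250,138),.075)*1000,'front foot', plane(c,*z(240,318),.033)*1000)
print('right block top edges',plane(c,*z(650,118),.0345)*1000,plane(c,*z(650,338),.0345)*1000)
for h in (.045,.04): print('post low',plane(c,*z(240,107),h)*1000)
for p,h in [((52,287),.012),((490,530),.012),((625,405),.012)]: print('scene bed',plane(s,*zs(*p),h)*1000)
for p in [(200,112),(343,182)]: print('scene carr rear top',plane(s,*zs(*p),.075)*1000)
print('scene post top',plane(s,*zs(296,64),.110)*1000, 'top', plane(c,*z(262,88),.11)*1000)
P=cloud(s)
for b in (64,80,100,120,140): u,v=zs(296,b); print(P[int(round(v)),int(round(u))-1:int(round(u))+2]*1000)
E
```

```text
carr rear edge [512.84133171   3.38263706  75.        ] front foot [443.473984     3.51640135  33.        ]
right block top edges [ 524.02067494 -164.51908547   34.5       ] [ 434.81235986 -162.16113316   34.5       ]
post low [527.77841392   3.88789911  45.        ]
post low [528.25870088   3.3473462   40.        ]
scene bed [433.42120037  59.23299698  12.        ]
scene bed [ 432.53553964 -177.73091176   12.        ]
scene bed [ 534.32890787 -175.56486279   12.        ]
scene carr rear top [512.16879996  41.47244947  75.        ]
scene carr rear top [511.01130322 -40.14907304  75.        ]
scene post top [527.73098219   0.73677668 110.        ] top [528.61819416   2.64016638 110.        ]
[[526.25461231   3.90717242 110.02492604]
 [527.41520259   1.78477395 110.3750565 ]
 [526.95054411  -1.55949387 111.96355462]]
[[520.91305393  -0.56810446 105.87690575]
 [524.12689856  -1.12470997 104.63504337]
 [523.61705641  -4.49944187 106.28017717]]
[[526.21093534   2.91383727  90.60048948]
 [525.60788439  -0.56747006  92.36654847]
 [524.76730234  -4.20987716  94.3123575 ]]
[[522.19277243  -0.55841721  85.38796374]
 [524.12104571  -2.11967062  85.14747899]
 [526.35564742  -3.45333316  84.66308897]]
[[522.38068689  -0.97723233  73.94403667]
 [522.36536473  -4.0221187   75.29291881]
 [526.21690161  -4.14941495  73.48472088]]
```

```bash
cat >> h.py <<'E'
def go(target,yaw_y=None):
    s=bot.read_state(); Rm=R.from_rotvec(s['tcp_rot']).as_matrix()
    d=Rm.T@(np.array(target)-s['tool_pos'])*1000
    y=np.degrees(np.arctan2(Rm[1,1],Rm[0,1]))
    print('t',s['time'],'tcp',(s['tool_pos']*1000).round(1),'yaw_y',round(y,1),'z',Rm[:,2].round(3),'F',s['wrist_force'].round(1),'w',round(s['width'],3),'q',s['q'].round(2))
    print('x',Rm[:,0].round(3),'y',Rm[:,1].round(3))
    print('shift',d.round(1), 'turn', None if yaw_y is None else round(y-yaw_y,1))
E
python3 -c "
from h import *
go([.4575,.0033,.18],0)"
```

```text
t 0.15 tcp [210.1 640.9 230.2] yaw_y 71.8 z [-0.001 -0.002 -1.   ] F [ 0.6  0.5 -0.2] w 1.002 q [ 1.22  0.26  1.61 -0.    1.27 -0.04]
x [-0.95   0.312  0.   ] y [ 0.312  0.95  -0.002]
shift [-433.7 -528.7   51.1] turn 71.8
```

Request:
{"fn": "move_arm", "kwargs": {"steps": [[-434, -529, 0, 72, 45], [-434, -529, 0, 72, 45], [-434, -529, 0, 72, 45], [-434, -529, 0, 72, 45], [-434, -529, 0, 72, 45], [-434, -529, 0, 72, 45], [-434, -529, 0, 72, 45], [-434, -529, 0, 72, 45], [-434, -529, 0, 72, 45], [-434, -529, 0, 72, 45], [-434, -529, 0, 72, 45], [-434, -529, 0, 72, 45], [-434, -529, 0, 72, 45], [-434, -529, 0, 72, 45], [-434, -529, 0, 72, 45], [-434, -529, 0, 72, 45], [-434, -529, 20, 72, 45], [-434, -529, 40, 72, 45], [-434, -529, 50, 72, 45], [-434, -529, 50, 72, 45]]}}

```text
time: 2.15
tool_pos: [0.4561, 0.0047, 0.1794]
tcp_rot: [-2.22, -2.218, 0.004]
wrist_force: [-0.7, 0.1, 0.6]
width: 0.453
```

```bash
python3 -c "
from h import *
go([.4575,.0033,.082],0)
c=shot('wrist','w1'); s=shot('scene','s1')
cv2.imwrite('pics/s1z.png',cv2.resize(s['pixels'][130:290,200:370,::-1],None,fx=3.5,fy=3.5,interpolation=cv2.INTER_CUBIC))
"
```

```text
t 2.15 tcp [456.1   4.7 179.4] yaw_y -0.1 z [-0.004  0.    -1.   ] F [-0.7  0.1  0.6] w 0.453 q [-0.04 -0.12  2.11  0.    1.15 -0.04]
x [0.001 1.    0.   ] y [ 1.    -0.001 -0.004]
shift [-1.4  1.8 97.4] turn -0.1
```

View pics/w1.png

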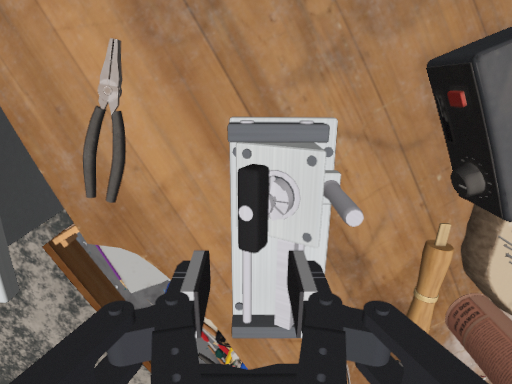

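View pics/s1z.png

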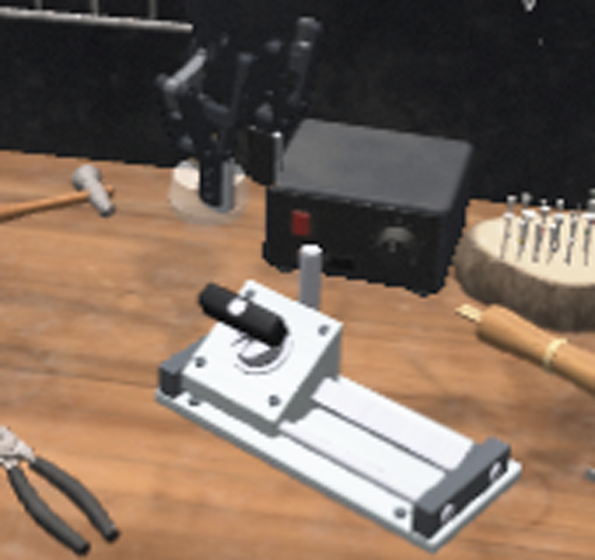

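```bash
python3 -c "
from h import *
c=dict(np.load('w1.npz')); print(c['xyz'])
print('spot',plane(c,246,214,.0997)*1000)
print('bar ends',plane(c,255,165,.095)*1000,plane(c,253,252,.095)*1000)
print('bar sides',plane(c,238,208,.09)*1000,plane(c,268,208,.09)*1000)
print('post top',plane(c,354,217,.110)*1000)
P=cloud(c)
for u in range(232,300,4): print(u,(P[200:212,u]*1000).mean(0).round(1), (P[222:232,u]*1000).mean(0).round(1))
"
```

```text
[0.45644445 0.08628259 0.3209173 ]
spot [453.80052976   1.6858636   99.7       ]
bar ends [460.22795351  36.99097633  95.        ] [459.07655109 -31.67322264  95.        ]
bar sides [447.65569515   2.82060495  90.        ] [470.31668296   2.83424573  90.        ]
post top [529.73199505   3.33260408 110.        ]
232 [438.6 -23.2  10.5] [438.2 -46.3  10.5]
236 [442.6 -23.1  10.9] [442.4 -46.   11.3]
240 [449.4   7.1  96.6] [nan nan nan]
244 [452.4   7.8  98.5] [452.3  -9.   97.9]
248 [455.3   8.4 100.1] [455.2  -8.2  99.7]
252 [458.1   8.9 101.5] [458.2  -7.6 101. ]
256 [461.    9.  101.8] [461.1  -7.4 101.6]
260 [464.    7.9  98.8] [464.2  -8.8  98.2]
264 [467.1   5.9  93.2] [467.4 -11.   93.1]
268 [470.5   3.7  86.7] [473.1 -29.5  49.9]
272 [473.9   1.8  81.6] [476.5 -28.5  52.1]
276 [477.9  -1.7  71.4] [479.9 -27.7  54.1]
280 [481.   -1.3  72.7] [483.3 -26.8  56.1]
284 [484.1  -0.6  74.5] [486.6 -25.9  58.2]
288 [487.4  -1.   73.7] [489.9 -25.2  59.9]
292 [491.8  -3.8  65.7] [493.1 -24.3  62.1]
296 [495.2  -4.   65. ] [496.3 -23.5  64. ]
```

Request:
{"fn": "move_arm", "kwargs": {"steps": [[-2, 3, 30, 0, 45], [-2, 3, 60, 0, 45], [-2, 3, 75, 0, 45], [-2, 3, 85, 0, 45], [-2, 3, 90, 0, 45], [-2, 3, 90, 0, 45]]}}

```text
time: 2.85
tool_pos: [0.4613, 0.0016, 0.0917]
tcp_rot: [2.224, 2.218, 0.001]
wrist_force: [-0.4, 0.3, -0.0]
width: 0.45
```

```bash
python3 -c "
from h import *
go([.4587,.0028,.0795],0)
s=shot('scene','s2'); c=shot('wrist','w2')
cv2.imwrite('pics/s2z.png',cv2.resize(s['pixels'][150:280,220:350,::-1],None,fx=4.5,fy=4.5,interpolation=cv2.INTER_CUBIC))
"
```

```text
t 2.85 tcp [461.3   1.6  91.7] yaw_y -0.1 z [ 0.001 -0.    -1.   ] F [-0.4  0.3 -0. ] w 0.45 q [-0.05 -0.01  2.19  0.    0.96 -0.05]
x [ 0.002  1.    -0.   ] y [ 1.    -0.002  0.001]
shift [ 1.2 -2.6 12.2] turn -0.1
```

View pics/s2z.png

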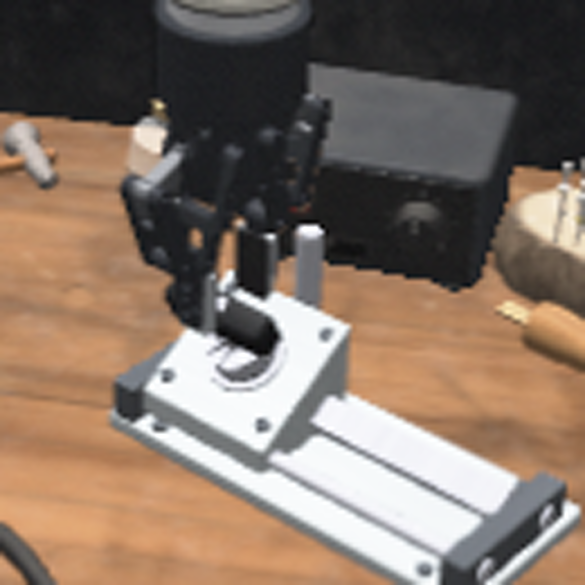

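View pics/w2.png

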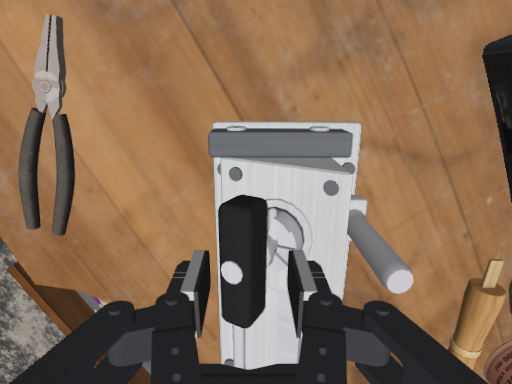

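Request:
{"fn": "move_arm", "kwargs": {"steps": [[1, -2, 6, 0, 45], [1, -2, 12, 0, 45], [1, -2, 12, 0, 45]]}}

```text
time: 3.25
tool_pos: [0.458, 0.0026, 0.0784]
tcp_rot: [-2.223, -2.218, 0.002]
wrist_force: [0.4, -0.2, -0.0]
width: 0.454
```

```bash
python3 -c "
from h import *
go([.4587,.0028,.0795],0)"
```

```text
t 3.25 tcp [458.    2.6  78.4] yaw_y -0.1 z [-0.002  0.    -1.   ] F [ 0.4 -0.2 -0. ] w 0.454 q [-0.05  0.01  2.2  -0.    0.94 -0.05]
x [0.003 1.    0.   ] y [ 1.    -0.003 -0.002]
shift [ 0.2  0.7 -1.1] turn -0.1
```

No contact so far; close at moderate force.

Request:
{"fn": "move_arm", "kwargs": {"steps": [[0, 0, 0, 0, 0], [0, 0, 0, 0, 0], [0, 0, 0, 0, 0], [0, 0, 0, 0, 0], [0, 0, 0, 0, 0]], "newtons": 40}}

```text
time: 3.75
tool_pos: [0.4601, 0.0025, 0.0798]
tcp_rot: [2.223, 2.217, 0.003]
wrist_force: [5.1, -0.3, -1.4]
width: 0.3
```

```bash
python3 -c "
from h import *
go([.4587,.0028,.0795],0); print(bot.read_state()['torque'])
s=shot('scene','s3'); c=shot('wrist','w3')
cv2.imwrite('pics/s3z.png',cv2.resize(s['pixels'][190:270,230:320,::-1],None,fx=6,fy=6,interpolation=cv2.INTER_CUBIC))
"
```

```text
t 3.75 tcp [460.1   2.5  79.8] yaw_y -0.2 z [ 0.003 -0.    -1.   ] F [ 5.1 -0.3 -1.4] w 0.3 q [-0.05  0.01  2.2   0.    0.93 -0.05]
x [ 0.003  1.    -0.   ] y [ 1.    -0.003  0.003]
shift [ 0.3 -1.4  0.3] turn -0.2
[ 0.10178064 -1.17947269  0.05012871]
```

View pics/s3z.png

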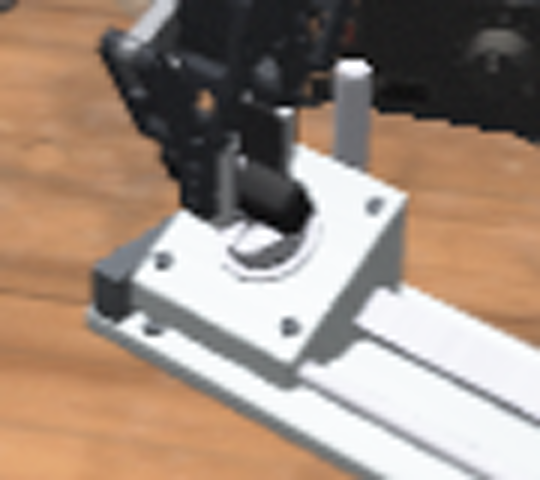

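View pics/w3.png

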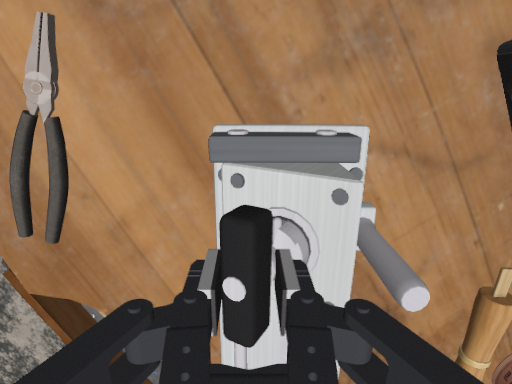

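Request:
{"fn": "move_arm", "kwargs": {"steps": [[0, -2, -3.5, 0, 0], [0, -4, -7, 0, 0], [0, -6, -10.4, 0, 0], [0, -8, -13.9, 0, 0], [0, -8.5, -14.7, 0, 0], [0, -8.5, -14.7, 0, 0]]}}

```text
time: 4.45
tool_pos: [0.4519, 0.0025, 0.094]
tcp_rot: [2.223, 2.216, 0.004]
wrist_force: [7.8, 0.9, -6.8]
width: 0.302
```

```bash
python3 -c "
from h import *
go([.4587-.0085,.0028,.0795+.0147],0); print(bot.read_state()['torque'])
s=shot('scene','s4'); c=shot('wrist','w4')
cv2.imwrite('pics/s4z.png',cv2.resize(s['pixels'][190:270,230:320,::-1],None,fx=6,fy=6,interpolation=cv2.INTER_CUBIC))
"
```

```text
t 4.45 tcp [451.9   2.5  94. ] yaw_y -0.2 z [ 0.004 -0.    -1.   ] F [ 7.8  0.9 -6.8] w 0.302 q [-0.05 -0.03  2.2   0.    0.96 -0.05]
x [0.003 1.    0.   ] y [ 1.    -0.003  0.004]
shift [ 0.3 -1.7 -0.2] turn -0.2
[ 0.03649638 -1.71803916 -0.01997673]
```

View pics/s4z.png

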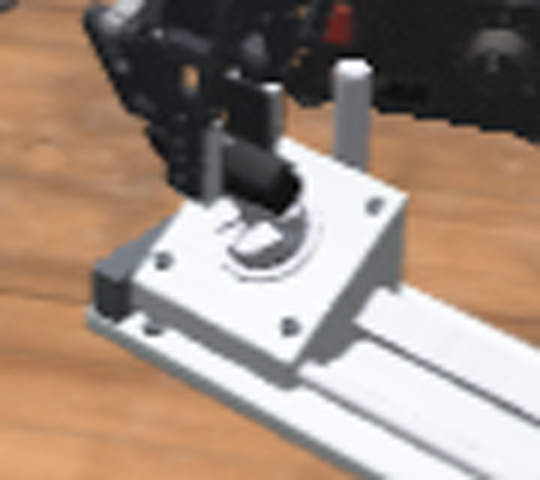

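View pics/w4.png

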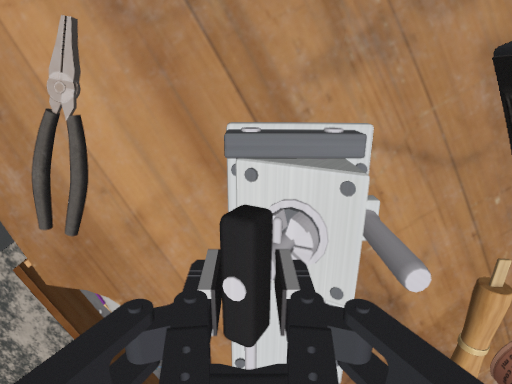

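Request:
{"fn": "move_arm", "kwargs": {"steps": [[0, 0, 0, -5, 0], [0, 0, 0, -10, 0], [0, 0, 0, -15, 0], [0, 0, 0, -20, 0], [0, 0, 0, -25, 0], [0, 0, 0, -30, 0], [0, 0, 0, -35, 0], [0, 0, 0, -40, 0]]}}

```text
time: 5.35
tool_pos: [0.4527, 0.0026, 0.0943]
tcp_rot: [1.324, 2.844, 0.004]
wrist_force: [6.9, -0.4, -6.9]
width: 0.272
```

```bash
python3 -c "
from h import *
go([.4519,.0025,.094],73.5); print(bot.read_state()['torque'])
s=shot('scene','s5'); c=shot('wrist','w5')
cv2.imwrite('pics/s5z.png',cv2.resize(s['pixels'][190:270,230:320,::-1],None,fx=6,fy=6,interpolation=cv2.INTER_CUBIC))
"
```

```text
t 5.35 tcp [452.7   2.6  94.3] yaw_y 40.1 z [ 0.005  0.    -1.   ] F [ 6.9 -0.4 -6.9] w 0.272 q [-0.05 -0.03  2.2   0.    0.96 -0.75]
x [-0.643  0.765 -0.003] y [0.765 0.644 0.004]
shift [ 0.4 -0.7  0.3] turn -33.4
[ 0.09459771 -1.72806533  0.09257513]
```

View pics/s5z.png

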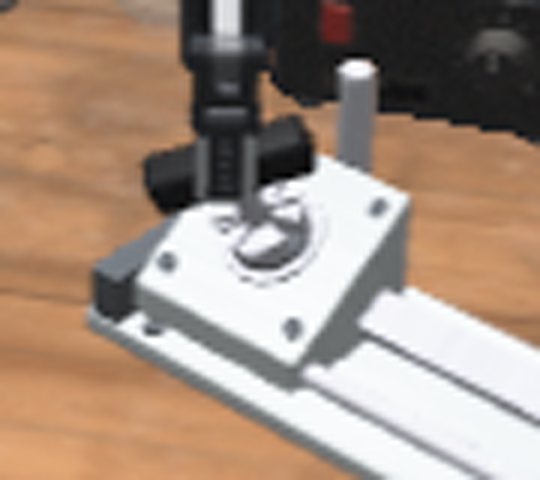

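View pics/w5.png

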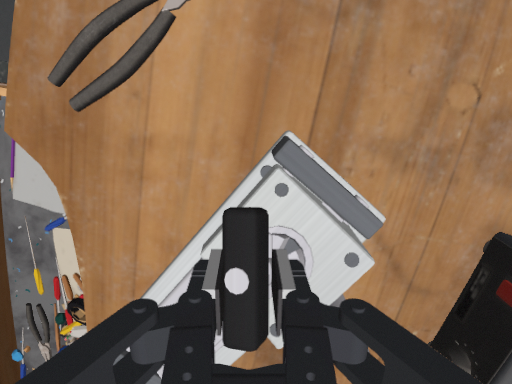

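Turning as planned, width narrowing as expected. Continue to 73–74°.

Request:
{"fn": "move_arm", "kwargs": {"steps": [[0, 0, 0, -5, 0], [0, 0, 0, -10, 0], [0, 0, 0, -15, 0], [0, 0, 0, -20, 0], [0, 0, 0, -25, 0], [0, 0, 0, -30, 0], [0, 0, 0, -33.5, 0], [0, 0, 0, -33.5, 0]]}}

```text
time: 6.25
tool_pos: [0.4504, 0.0026, 0.0933]
tcp_rot: [0.452, 3.108, 0.0]
wrist_force: [6.1, -0.6, -7.8]
width: 0.207
```

```bash
python3 -c "
from h import *
go([.4519,.0025,.094],73.5); print(bot.read_state()['torque'])
s=shot('scene','s6'); c=shot('wrist','w6')
cv2.imwrite('pics/s6z.png',cv2.resize(s['pixels'][190:270,230:320,::-1],None,fx=6,fy=6,interpolation=cv2.INTER_CUBIC))
"
```

```text
t 6.25 tcp [450.4   2.6  93.3] yaw_y 73.4 z [ 0.  0. -1.] F [ 6.1 -0.6 -7.8] w 0.207 q [-0.05 -0.03  2.21  0.    0.97 -1.33]
x [-0.959  0.285 -0.   ] y [0.285 0.959 0.   ]
shift [-1.4  0.4 -0.7] turn -0.1
[ 0.33821564 -1.28187825  0.24228562]
```

View pics/s6z.png

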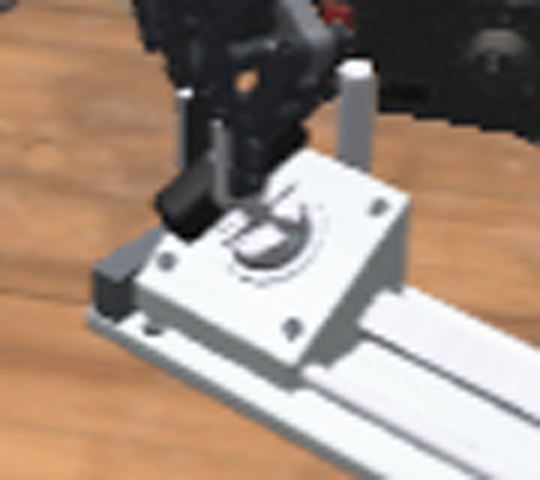

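View pics/w6.png

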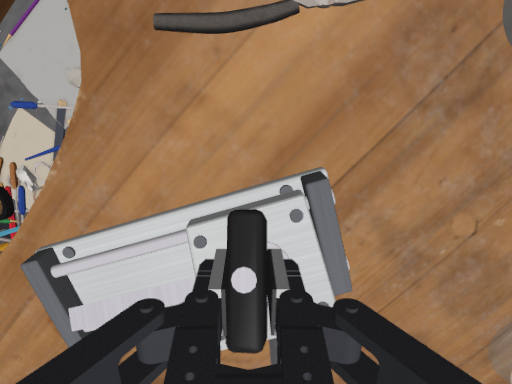

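Request:
{"fn": "move_arm", "kwargs": {"steps": [[-1, 0.3, 1.7, 0, 0], [-2, 0.6, 3.5, 0, 0], [-2.9, 0.9, 5.2, 0, 0], [-3.2, 1, 5.8, 0, 0], [-3.2, 1, 5.8, 0, 0]]}}

```text
time: 6.85
tool_pos: [0.4515, 0.0026, 0.0916]
tcp_rot: [-0.453, -3.102, 0.002]
wrist_force: [-16.0, -0.7, 33.9]
width: 0.213
```

```bash
python3 -c "
from h import *
go([.4519,.0025,.094],73.5); print(bot.read_state()['torque'])"
```

```text
t 6.85 tcp [451.5   2.6  91.6] yaw_y 73.4 z [-0.007 -0.    -1.   ] F [-16.   -0.7  33.9] w 0.213 q [-0.05 -0.02  2.2  -0.    0.97 -1.33]
x [-0.958  0.286  0.006] y [ 0.286  0.958 -0.002]
shift [-0.4  0.  -2.4] turn -0.1
[0.30015072 2.27685045 0.16023673]
```

Request:
{"fn": "move_arm", "kwargs": {"steps": [[2.5, -0.8, -4.3, 0, 0], [2.5, -0.8, -4.3, 0, 0]]}}

```text
time: 7.05
tool_pos: [0.451, 0.0025, 0.0924]
tcp_rot: [0.454, 3.108, 0.0]
wrist_force: [5.0, -0.3, -4.5]
width: 0.21
```

```bash
python3 -c "
from h import *
go([.4519,.0025,.094],73.5); print(bot.read_state()['torque'])
s=shot('top','t7'); c=shot('wrist','w7'); q=shot('scene','s7')
cv2.imwrite('pics/t7z.png',cv2.resize(s['pixels'][165:240,235:370,::-1],None,fx=5.5,fy=5.5,interpolation=cv2.INTER_CUBIC))
cv2.imwrite('pics/w7z.png',cv2.resize(c['pixels'][190:384,150:350,::-1],None,fx=3,fy=3,interpolation=cv2.INTER_CUBIC))
cv2.imwrite('pics/s7z.png',cv2.resize(q['pixels'][200:255,245:305,::-1],None,fx=9,fy=9,interpolation=cv2.INTER_CUBIC))
"
```

```text
t 7.05 tcp [451.    2.5  92.4] yaw_y 73.4 z [ 0.001 -0.    -1.   ] F [ 5.  -0.3 -4.5] w 0.21 q [-0.05 -0.03  2.21  0.    0.96 -1.33]
x [-0.958  0.286 -0.001] y [0.286 0.958 0.   ]
shift [-0.9  0.2 -1.6] turn -0.1
[ 0.3508062  -0.98629327  0.26072225]
```

View pics/t7z.png

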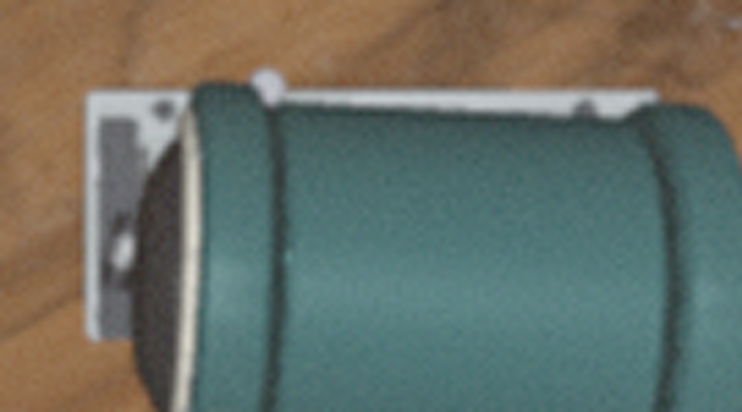

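View pics/w7z.png

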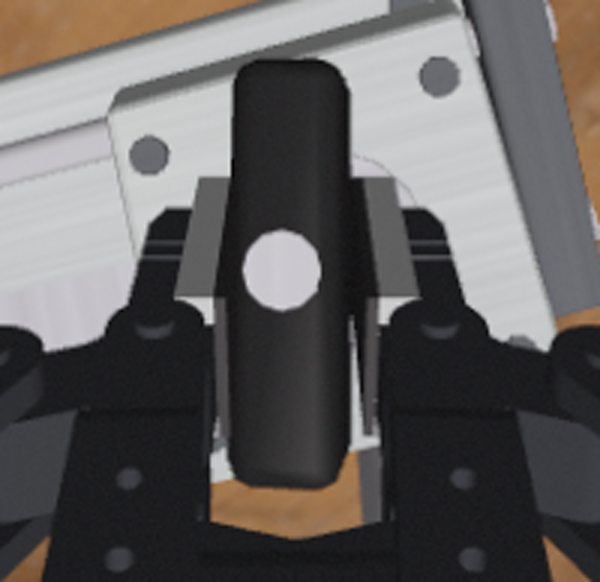

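View pics/s7z.png

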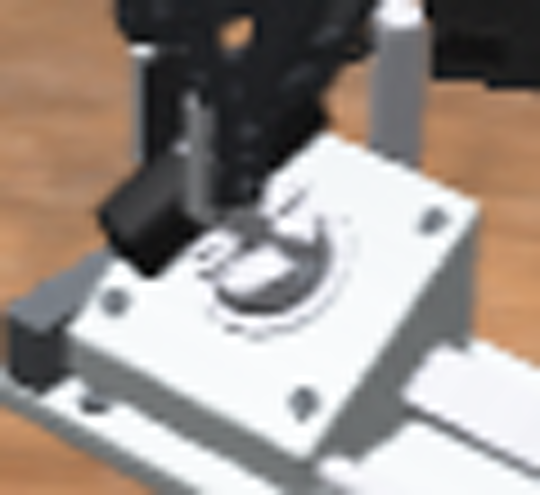

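```bash
cat >> h.py <<'E'
def knob(tag,box):
    c=dict(np.load(tag+'.npz')); P=cloud(c); im=c['pixels'].astype(int)
    g=im.max(2); u0,u1,v0,v1=box
    m=np.zeros(g.shape,bool); m[v0:v1,u0:u1]=(g[v0:v1,u0:u1]>170)
    n,l,st,ce=cv2.connectedComponentsWithStats(m.astype(np.uint8)); i=1+np.argmax(st[1:,4])
    sp=np.nanmedian(P[l==i],0)*1000
    n_=np.array([-.5,0,.866]); print(tag,'spot px',ce[i].round(1),st[i],'xyz',sp.round(1),'along n',(sp@n_).round(1))
    return sp
E
python3 - <<'E'
from h import *
knob('w1',(238,256,205,225))
for t,b in [('w3',(222,248,272,305)),('w4',(222,248,272,305)),('w5',(222,252,265,300)),('w6',(228,262,262,300)),('w7',(228,262,262,300))]: knob(t,b)
c=dict(np.load('w7.npz'));P=cloud(c)
# bar axis: centre line points
for v in (215,225,235,250,300,320,340): print(v,(np.nanmedian(P[v-2:v+3,238:250].reshape(-1,3),0)*1000).round(1))
A=np.concatenate([P[214:262,234:258].reshape(-1,3),P[300:345,234:258].reshape(-1,3)]); A=A[np.isfinite(A).all(1)]
x,y,z=A.T
for th in range(50,90,4): pass
m=A.mean(0); _,_,V=np.linalg.svd(A-m,full_matrices=False); print('dir',V[0],'normal',V[2])
a=V[0]; print('theta', np.degrees(np.arctan2(a@np.array([-.866,0,-.5]),a@np.array([0,1,0]))))
E
```

```text
w1 spot px [245.4 213. ] [239 206  14  15 160] xyz [453.1   2.5  99.7] along n -140.2
w3 spot px [233.5 288.9] [223 278  22  23 395] xyz [453.2   2.5  99.6] along n -140.3
w4 spot px [233.7 288.8] [223 278  23  23 397] xyz [445.2   2.6 113.8] along n -124.1
w5 spot px [236.1 280.7] [225 268  24  26 476] xyz [446.6   0.7 110.9] along n -127.3
w6 spot px [243.6 279.7] [231 267  26  26 503] xyz [448.1   0.9 107.9] along n -130.6
w7 spot px [243.6 279.7] [231 267  26  26 503] xyz [448.7   0.7 107. ] along n -131.7
215 [424.6   7.9  91.3]
225 [428.4   6.8  94.1]
235 [432.3   5.6  96.1]
250 [438.1   4.   99.6]
300 [456.8  -1.5 110.4]
320 [464.1  -3.8 114.7]
340 [471.5  -6.  118.9]
dir [ 0.83744208 -0.24897067  0.48652272] normal [-0.50018643  0.00958222  0.86586472]
theta -104.41696427167892
```

Request:
{"fn": "move_arm", "kwargs": {"steps": [[0, 0, 0, 3, 0], [0, 0, 0, 3, 0], [0, 0, 0, 3, 35], [0, 0, 0, 3, 45], [0, 0, 0, 3, 45], [0, 0, 0, 3, 45]], "newtons": 25}}

```text
time: 7.8
tool_pos: [0.4506, 0.0024, 0.0922]
tcp_rot: [-0.536, -3.094, 0.001]
wrist_force: [-0.5, -0.2, 0.2]
width: 0.449
```

```bash
cat >> h.py <<'E'
def bar(tag,b1,b2):
    c=dict(np.load(tag+'.npz'));P=cloud(c)
    A=np.concatenate([P[b[2]:b[3],b[0]:b[1]].reshape(-1,3) for b in (b1,b2)]); A=A[np.isfinite(A).all(1)]
    m=A.mean(0); _,_,V=np.linalg.svd(A-m,full_matrices=False); a=-V[0] if V[0][0]>0 else V[0]; print('dir',a.round(3),'normal',V[2].round(3),'sv', 'theta', np.degrees(np.arctan2(a@np.array([-.866,0,-.5]),a[1])).round(1))
E
python3 -c "
from h import *
go([.4519,.0025,.2],90)
c=shot('wrist','w8')
knob('w8',(228,262,262,300)); bar('w8',(234,258,214,262),(234,258,300,345))
cv2.imwrite('pics/w8z.png',cv2.resize(c['pixels'][190:384,150:350,::-1],None,fx=3,fy=3,interpolation=cv2.INTER_CUBIC))
"
```

```text
t 7.8 tcp [450.6   2.4  92.2] yaw_y 70.4 z [-0.001 -0.    -1.   ] F [-0.5 -0.2  0.2] w 0.449 q [-0.05 -0.03  2.2  -0.    0.97 -1.28]
x [-0.942  0.336  0.001] y [ 0.336  0.942 -0.001]
shift [  -1.1    0.5 -107.8] turn -19.6
w8 spot px [244.1 280.7] [232 268  25  26 504] xyz [448.8   0.9 107. ] along n -131.7
dir [-0.827  0.293 -0.48 ] normal [-0.501  0.003  0.865] sv theta 72.9
```

View pics/w8z.png

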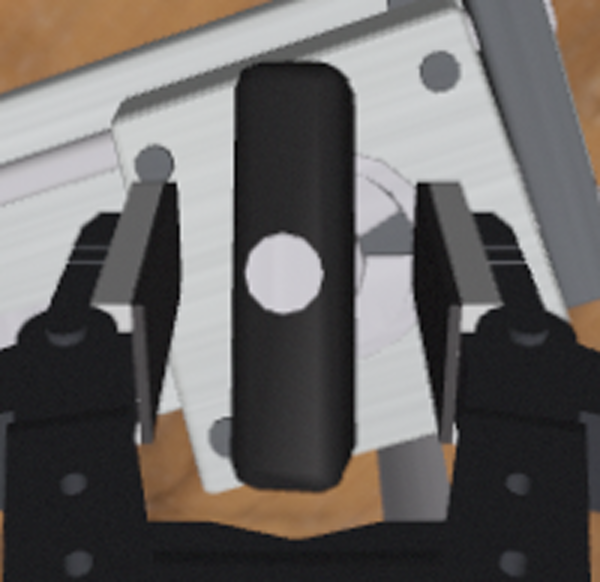

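Request:
{"fn": "move_arm", "kwargs": {"steps": [[0, 0, -30, 0, 45], [0, 0, -65, 0, 45], [0, 0, -90, 0, 45], [0, 0, -90, -5, 50], [-30, 11, -90, -12, 50], [-60, 22, -90, -19.5, 50], [-73.3, 26.5, -90, -19.5, 50], [-73.3, 26.5, -80, -19.5, 50], [-73.3, 26.5, -80, -19.5, 50]]}}

```text
time: 8.75
tool_pos: [0.5267, 0.0029, 0.1701]
tcp_rot: [-0.007, -3.136, -0.0]
wrist_force: [-0.5, -0.0, 0.2]
width: 0.499
```

```bash
python3 -c "
from h import *
go([.5285,.0027,.073],90)
c=shot('wrist','w9')
P=cloud(c)
z=P[...,2]; m=(z>.1)&(z<.118)&(P[...,0]>.51)&(P[...,0]<.55)&(abs(P[...,1])<.03)
print(m.sum(),np.percentile(P[m],[3,50,97],axis=0)*1000)
"
```

```text
t 8.75 tcp [526.7   2.9 170.1] yaw_y 89.8 z [-0.005  0.    -1.   ] F [-0.5 -0.   0.2] w 0.499 q [-0.04  0.03  1.98 -0.    1.13 -1.61]
x [-1.     0.004  0.005] y [0.004 1.    0.   ]
shift [-2.3 -0.2 97.1] turn -0.2
387 [[523.44236588  -5.58845049 101.24469728]
 [528.39869381   0.55688748 108.50975573]
 [535.50867093   7.30275978 109.9414308 ]]
```

View pics/w9.png

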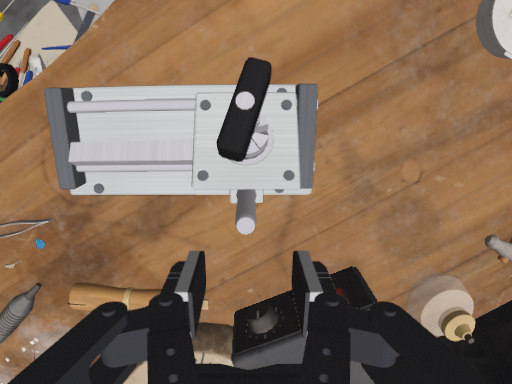

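Request:
{"fn": "move_arm", "kwargs": {"steps": [[-1.5, -1, 30, 0, 50], [-1.5, -1, 60, 0, 50], [-1.5, -1, 80, 0, 50], [-1.5, -1, 92, 0, 50], [-1.5, -1, 97, 0, 50], [-1.5, -1, 97, 0, 50]]}}

```text
time: 9.4
tool_pos: [0.5299, 0.0018, 0.0753]
tcp_rot: [-0.005, -3.141, -0.0]
wrist_force: [-0.5, 0.1, 0.0]
width: 0.497
```

```bash
python3 -c "
from h import *
go([.5285,.0027,.073],90)
c=shot('wrist','w10')
"
```

```text
t 9.4 tcp [529.9   1.8  75.3] yaw_y 89.8 z [-0.001  0.    -1.   ] F [-0.5  0.1  0. ] w 0.497 q [-0.04  0.14  2.06 -0.    0.94 -1.61]
x [-1.     0.003  0.001] y [0.003 1.    0.   ]
shift [1.4 0.9 2.3] turn -0.2
```

View pics/w10.png

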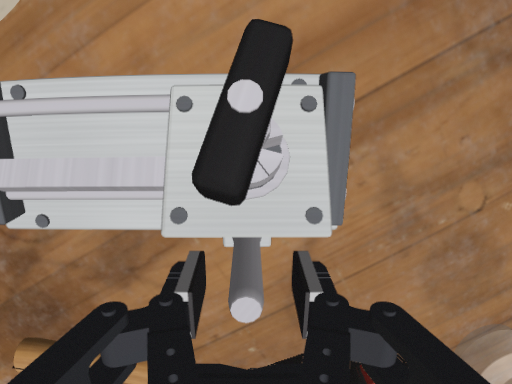

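Request:
{"fn": "move_arm", "kwargs": {"steps": [[0, 0, 0, 0, 0], [0, 0, 0, 0, 0], [0, 0, 0, 0, 0], [0, 0, 0, 0, 0], [0, 0, 0, 0, 0]], "newtons": 30}}

```text
time: 9.95
tool_pos: [0.5316, 0.0017, 0.0769]
tcp_rot: [0.004, 3.139, -0.0]
wrist_force: [-1.6, -0.5, 6.0]
width: 0.165
```

```bash
python3 -c "
from h import *
go([.5285,.0027-.116,.075],90)
c=shot('wrist','w11')
"
```

```text
t 9.95 tcp [531.6   1.7  76.9] yaw_y 89.9 z [ 0.002 -0.    -1.   ] F [-1.6 -0.5  6. ] w 0.165 q [-0.04  0.14  2.06 -0.    0.94 -1.61]
x [-1.     0.003 -0.002] y [ 0.003  1.    -0.   ]
shift [   2.9 -115.     1.9] turn -0.1
```

View pics/w11.png

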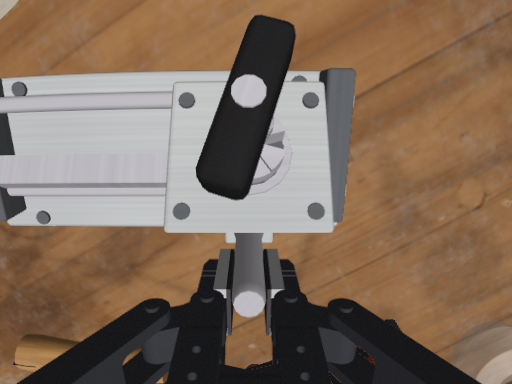

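Request:
{"fn": "move_arm", "kwargs": {"steps": [[0, -5, 0, 0, 0], [0, -12, 0, 0, 0], [0, -20, 0, 0, 0], [0, -28, 0, 0, 0], [0, -36, 0, 0, 0], [0, -44, 0, 0, 0], [0, -52, 0, 0, 0], [0, -60, 0, 0, 0], [0, -60, 0, 0, 0]]}}

```text
time: 10.9
tool_pos: [0.5315, -0.059, 0.0769]
tcp_rot: [0.005, 3.139, -0.001]
wrist_force: [-0.3, -1.8, 6.0]
width: 0.164
```

```bash
python3 -c "
from h import *
go([.5285,.0017-.116,.075],90)
c=shot('wrist','w12')
"
```

```text
t 10.9 tcp [531.5 -59.   76.9] yaw_y 89.8 z [ 0.002 -0.001 -1.   ] F [-0.3 -1.8  6. ] w 0.164 q [-0.16  0.15  2.05 -0.    0.94 -1.72]
x [-1.     0.003 -0.002] y [ 0.003  1.    -0.001]
shift [  2.8 -55.3   1.9] turn -0.2
```

View pics/w12.png

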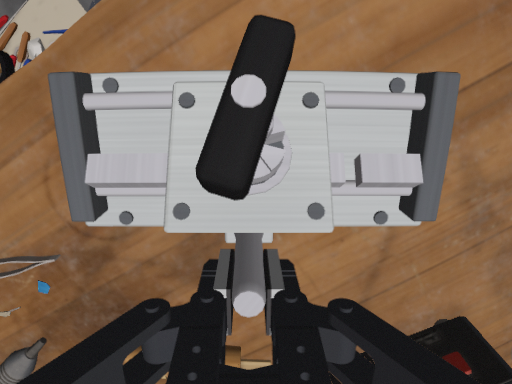

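Carriage slides freely with knob parked. Continue, slowing near the stop.

Request:
{"fn": "move_arm", "kwargs": {"steps": [[0, -8, 0, 0, 0], [0, -16, 0, 0, 0], [0, -24, 0, 0, 0], [0, -32, 0, 0, 0], [0, -39, 0, 0, 0], [0, -45, 0, 0, 0], [0, -49, 0, 0, 0], [0, -52, 0, 0, 0], [0, -54, 0, 0, 0], [0, -55, 0, 0, 0], [0, -56, 0, 0, 0], [0, -57, 0, 0, 0], [0, -57, 0, 0, 0]]}}

```text
time: 12.25
tool_pos: [0.5314, -0.1139, 0.0769]
tcp_rot: [0.006, 3.139, 0.003]
wrist_force: [-0.4, 6.1, 6.4]
width: 0.165
```

```bash
python3 -c "
from h import *
go([.5285,.0017-.116,.075],90)
c=shot('wrist','w13')
"
```

```text
t 12.25 tcp [ 531.4 -113.9   76.9] yaw_y 89.8 z [ 0.002  0.002 -1.   ] F [-0.4  6.1  6.4] w 0.165 q [-0.26  0.16  2.03  0.    0.94 -1.83]
x [-1.     0.004 -0.002] y [0.004 1.    0.002]
shift [ 2.9 -0.4  1.9] turn -0.2
```

View pics/w13.png

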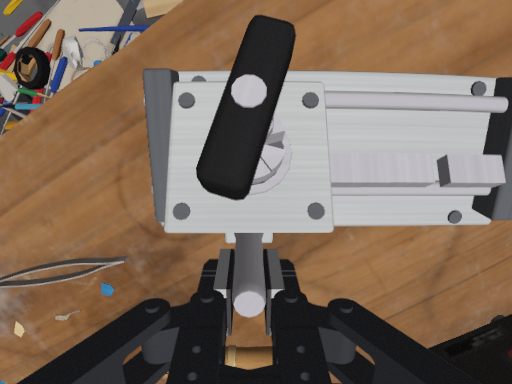

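Request:
{"fn": "move_arm", "kwargs": {"steps": [[0, -1, 0, 0, 0], [0, -2, 0, 0, 0], [0, -3, 0, 0, 0], [0, -3, 0, 0, 0]]}}

```text
time: 12.7
tool_pos: [0.5314, -0.114, 0.0769]
tcp_rot: [0.007, 3.14, 0.011]
wrist_force: [0.1, 16.7, 8.6]
width: 0.158
```

```bash
python3 -c "
from h import *
go([.5285,.0017-.116,.075],90)"
```

```text
t 12.7 tcp [ 531.4 -114.    76.9] yaw_y 89.7 z [ 0.002  0.007 -1.   ] F [ 0.1 16.7  8.6] w 0.158 q [-0.26  0.17  2.03  0.01  0.95 -1.83]
x [-1.     0.005 -0.002] y [0.005 1.    0.007]
shift [ 2.9 -0.3  1.9] turn -0.3
```

Request:
{"fn": "move_arm", "kwargs": {"steps": [[0, 2.5, 0, 0, 0], [0, 2.5, 0, 0, 45], [0, 2.5, 0, 0, 45], [0, 2.5, 0, 0, 45], [0, 2.5, 0, 0, 45], [0, 2.5, -20, 0, 45], [0, 2.5, -60, 0, 45], [0, 2.5, -105, 0, 45], [0, 2.5, -130, 0, 45], [0, 2.5, -130, 0, 45]]}}

```text
time: 13.7
tool_pos: [0.5335, -0.1168, 0.2109]
tcp_rot: [0.005, 3.132, -0.004]
wrist_force: [-1.0, -0.2, 1.0]
width: 0.45
```

```bash
python3 -c "
from h import *
go([.5285,.0017-.116,.075],90)
c=shot('wrist','w14'); s=shot('scene','s14')
P=cloud(c); z=P[...,2]; m=(z>.1)&(z<.118)&(P[...,0]>.515)&(P[...,0]<.545)&(abs(P[...,1]+.114)<.025)
print(m.sum(),np.percentile(P[m],[3,50,97],axis=0)*1000)
"
```

```text
t 13.7 tcp [ 533.5 -116.8  210.9] yaw_y 89.8 z [ 0.009 -0.003 -1.   ] F [-1.  -0.2  1. ] w 0.45 q [-0.26  0.03  1.91 -0.    1.19 -1.83]
x [-1.     0.003 -0.009] y [ 0.003  1.    -0.003]
shift [  6.2   2.8 135.8] turn -0.2
282 [[ 523.36213186 -119.84194416  101.37739021]
 [ 528.54504608 -113.52833895  108.51327022]
 [ 535.61912623 -107.92015421  109.87996848]]
```

View pics/w14.png

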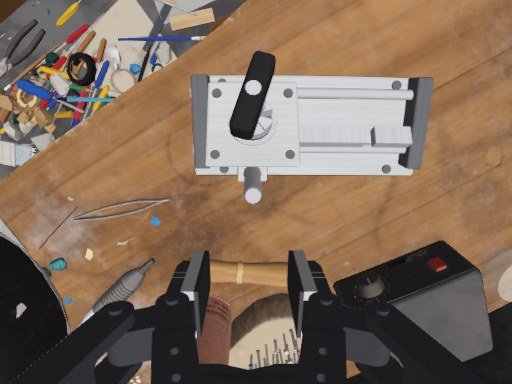

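View pics/s14.png

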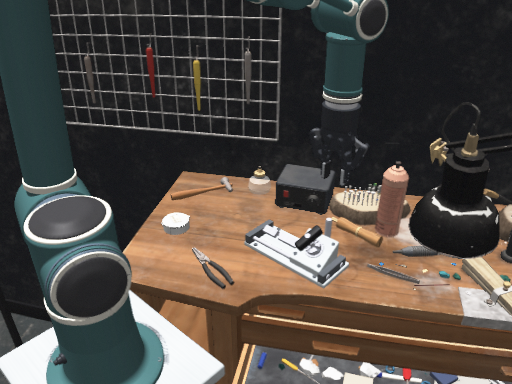

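```bash
python3 -c "
from h import *
c=dict(np.load('w14.npz'))
knob('w14',(240,268,75,100)); bar('w14',(256,270,55,75),(236,248,108,132))
cv2.imwrite('pics/w14z.png',cv2.resize(c['pixels'][60:190,180:320,::-1],None,fx=5,fy=5,interpolation=cv2.INTER_CUBIC))
b=cv2.absdiff(dict(np.load('scene0.npz'))['pixels'],dict(np.load('s14.npz'))['pixels']).max(2)
print('tin',b[205:240,155:195].mean(),'hammer',b[172:202,168:235].mean(),'clamp',b[215:245,345:385].mean(), 'bg',b[250:290,185:235].mean())
"
```

```text
w14 spot px [252.9  87. ] [246  80  15  15 184] xyz [ 448.7 -113.6  107.2] along n -131.6
dir [-0.827  0.322 -0.461] normal [-0.47   0.052  0.881] sv theta 71.2
tin 0.9064285714285715 hammer 1.2099502487562188 clamp 1.14 bg 1.089
```

View pics/w14z.png

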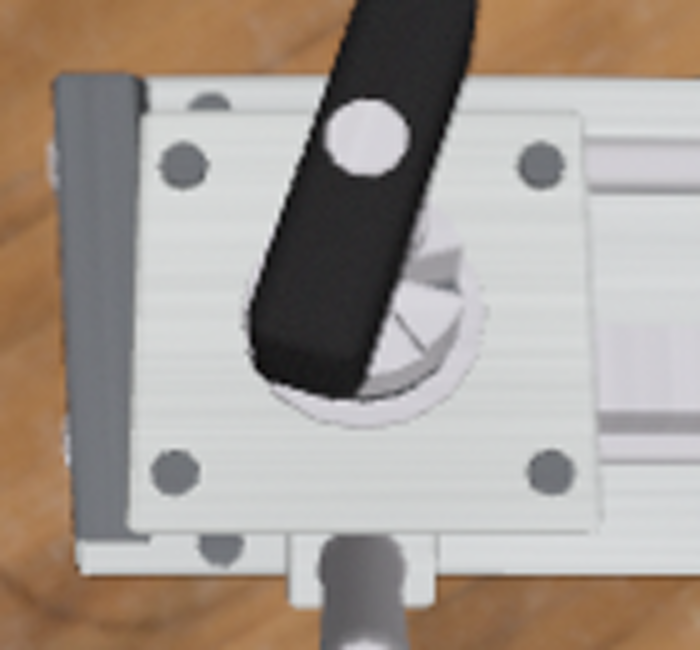

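```bash
python3 -c "
from h import *
for t in ('w10','w11','w12','w13'):
    knob(t,(225,270,70,115))
"
```

```text
w10 spot px [244.8  95.3] [228  80  35  32 890] xyz [448.8   0.9 107. ] along n -131.8
w11 spot px [248.3  90.2] [231  75  35  32 865] xyz [448.8   1.7 107. ] along n -131.7
w12 spot px [248.   90.1] [231  75  35  31 850] xyz [448.7 -59.  107. ] along n -131.7
w13 spot px [248.5  90.2] [231  75  35  32 860] xyz [ 448.6 -113.9  107. ] along n -131.6
```

Request:
{"fn": "move_arm", "kwargs": {"steps": [[2, 0, 40, 0, 45], [2, 0, 80, 0, 45], [2, 0, 110, 0, 45], [2, 0, 128, 0, 45], [2, 0, 128, 0, 45], [2, -3, 128, 0, 45], [2, -6, 128, 0, 45], [2, -8, 128, 0, 45], [2, -9, 128, 0, 45], [2, -10, 128, 0, 45], [2, -10, 128, 0, 45]]}}

```text
time: 14.9
tool_pos: [0.5285, -0.1255, 0.0779]
tcp_rot: [0.005, 3.141, 0.001]
wrist_force: [0.1, 1.5, 1.2]
width: 0.449
```

```bash
python3 -c "
from h import *
go([.5285,.0017-.116,.075],90); shot('wrist','w15'); knob('w15',(225,275,60,115))"
```

```text
t 14.9 tcp [ 528.5 -125.5   77.9] yaw_y 89.8 z [ 0.001  0.    -1.   ] F [0.1 1.5 1.2] w 0.449 q [-0.28  0.16  2.03  0.    0.95 -1.85]
x [-1.     0.003 -0.001] y [0.003 1.    0.   ]
shift [-0.  11.2  2.9] turn -0.2
w15 spot px [240.4 100.3] [225  88  36  27 852] xyz [ 450.5 -129.9   35.6] along n -194.4
```

View pics/w15.png

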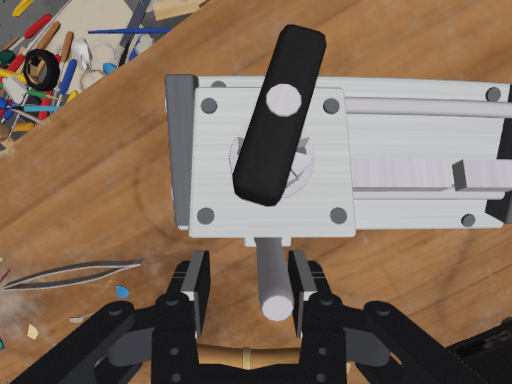

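Finger is just touching the post; press a bit more to see whether the stop is solid.

Request:
{"fn": "move_arm", "kwargs": {"steps": [[0, -1, 0, 0, 45], [0, -2, 0, 0, 45], [0, -3, 0, 0, 45], [0, -3, 0, 0, 45]]}}

```text
time: 15.35
tool_pos: [0.5284, -0.1258, 0.0778]
tcp_rot: [0.006, 3.141, 0.008]
wrist_force: [-0.2, 11.3, 3.7]
width: 0.453
```

```bash
python3 -c "
from h import *
go([.5285,.0017-.116,.075],90); shot('wrist','w16'); knob('w15',(268,302,80,120)); knob('w16',(265,306,80,120))"
```

```text
t 15.35 tcp [ 528.4 -125.8   77.8] yaw_y 89.8 z [ 0.     0.005 -1.   ] F [-0.2 11.3  3.7] w 0.453 q [-0.28  0.16  2.03  0.01  0.95 -1.85]
x [-1.     0.004 -0.   ] y [0.004 1.    0.005]
shift [-0.  11.5  2.9] turn -0.2
w15 spot px [283.5  99.3] [268  84  33  32 824] xyz [ 448.6 -113.7  107. ] along n -131.6
w16 spot px [284.3  99.3] [268  84  34  32 832] xyz [ 448.6 -113.8  107.1] along n -131.6
```

Request:
{"fn": "move_arm", "kwargs": {"steps": [[0, 3, 0, 0, 45], [0, 7, 0, 0, 45], [0, 12, 0, 0, 45], [0, 13, 0, 0, 45], [0, 13, -30, 0, 45], [0, 13, -75, 0, 45], [0, 13, -120, 0, 45], [0, 13, -150, 0, 45], [0, 13, -150, 0, 45], [0, 13, -150, 0, 45]]}}

```text
time: 16.4
tool_pos: [0.5287, -0.116, 0.2284]
tcp_rot: [0.004, 3.14, -0.001]
wrist_force: [-0.6, -0.1, -0.5]
width: 0.45
```

```bash
python3 -c "
from h import *
go([.5285,.0017-.116,.075],90); c=shot('wrist','w17'); s=shot('scene','s17')
knob('w17',(240,270,65,100))
cv2.imwrite('pics/w17z.png',cv2.resize(c['pixels'][40:190,180:320,::-1],None,fx=4,fy=4,interpolation=cv2.INTER_CUBIC))
b=cv2.absdiff(dict(np.load('scene0.npz'))['pixels'],s['pixels']).max(2)
print('tin',b[205:240,155:195].mean(),'hammer',b[172:202,168:235].mean(),'clamp',b[215:245,345:385].mean())
"
```

```text
t 16.4 tcp [ 528.7 -116.   228.4] yaw_y 89.8 z [ 0.002 -0.001 -1.   ] F [-0.6 -0.1 -0.5] w 0.45 q [-0.26  0.01  1.9  -0.    1.23 -1.83]
x [-1.     0.003 -0.002] y [ 0.003  1.    -0.001]
shift [  0.5   1.8 153.4] turn -0.2
w17 spot px [251.4  94.3] [245  89  14  11 137] xyz [ 448.1 -113.9  107. ] along n -131.4
tin 0.9114285714285715 hammer 1.1925373134328359 clamp 1.1425
```

View pics/w17z.png

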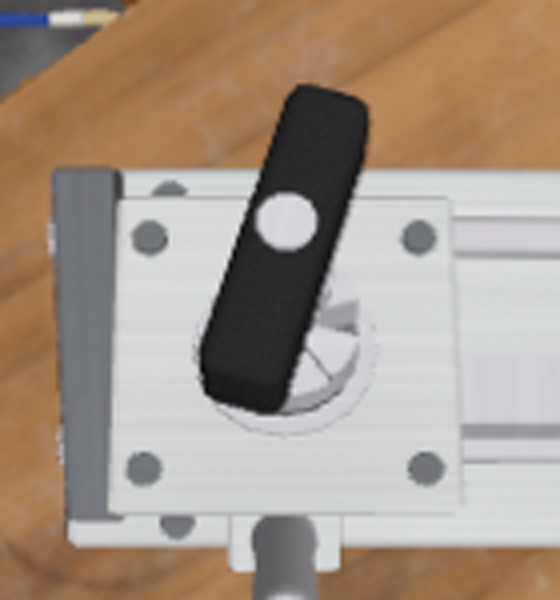

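The carriage sits against the right-hand end block, the knob is still parked and the gripper is clear, so I'm handing in.

```bash
python3 -c "
from workcell import bot
print(bot.finish_job())"
```

```text
the job is handed in; nothing more can be done
None
```

The fixture is freed: the knob is parked out in its rest notch, and the carriage is at the right end stop. I handed the job in at about 16.4 s of the 51 s allowed, with the gripper open and clear.

- **What I did:** I gripped the bar knob, pulled it about 16 mm along its axis, turned it and let go. Then I took the carriage by its post along the rods to the right.
- **Knob:** After I let go it read about 8.6 mm out, turned about 71–73°. It stayed there through the slide and in the last picture. It crept back in the grip during the turn, so it was already in the notch when I pressed it inward. That press reached about 37 N, below the 40 N limit.
- **Carriage:** It was hard against the stop, with no further travel under 17 N. A second push of 11 N after letting go gave the same result.
- **Disagreement:** The wrist camera gives about 114.5–115 mm of travel, and the arm's own reading gives 115.7 mm. The nominal travel is 116 mm. I put the difference down to calibration, because the stop was solid both times.
- **Tools:** In the scene camera, the tin, hammer and ring clamp looked the same before and after, to within image noise.

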